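# Clear the shaft end and hold a snap ring open at its groove

## Robot

A 7-joint arm with a two-finger parallel gripper is mounted at the origin on a cart in front of the work surface, level with it; the furniture and walls round the work are solid. World frame = base frame: x ahead of the robot, y to its left, z up, the work surface at z = 0. Lengths are in mm, angles in rad, forces in N, time in s.
With the tool pointing down it reaches from about 425 to 975 mm from the base axis. Payload 16.7 kg.
Tool frame: the origin (TCP) lies on the centre line of the jaws, within the pads' length; the fingertips stand 17 mm ahead of it and the grasp point (between the pads) lies 2 mm behind it (bot.tip_extent is the z of the fingertips in the tool frame, in mm); z points along the fingers, y is the direction in which the jaws open and shut (so a half turn about z gives the same grasp; the last joint's range is limited). The gripper opens to 85 mm and grips with 20 to 120 N. Pads are 22 mm wide; open, the fingers measure 114 mm over their backs; the gripper's body (76 mm by 85 mm) begins 54 mm behind the grasp point. The pads swing forward as they close: fully open they stand 13 mm farther back than shut.
Start: joints at [-0.149, 0.426, 0.074, 1.606, -0.034, 1.111, -0.067], TCP at [674.965, -0.02, 248.302] pointing down, gripper open.
Joint ranges: [-2.85, 2.85], [-0.5, 2.14], [-1.23, 1.37], [0.21, 2.46], [-1.02, 4.16], [0.16, 2.05], [-2.73, 2.73]. Speed limits (rad/s): [1.89, 1.89, 2.39, 2.39, 3.01, 3.01, 3.01].

## Interface

Orientations are given as a rotation vector (axis times angle).
In Python, from rig import bot gives the robot as it stands. The module is installed in compiled form; this text tells all that it offers.
- The arm moves only by the tool jog_arm, never from a script. Its argument "series" is a list that holds one entry, the list of rows, each a list of 7 numbers: the gripper's target within -1 to 1 (fully open at 1, half-way at 0, shut at -1), then the shift along the world's x, y, z in mm, then the turn, a rotation vector about the world's x, y, z in degrees. A call has 1 to 20 rows; each row is the pose to reach, as a shift and turn from the pose measured when the call began; what a row does not reach only later rows make up. A row lasts 1/10 s, in which the tool goes at most 50 mm and 8.59 degrees, less where a joint would pass 70% of its speed; a pose out of reach is approached as far as the arm can. A call with a gripper value outside its range is refused whole. The fingers move at their own pace and stop on an object; "squeeze" is the grip in N (left out, the last holds). Time passes only in rows, so rows that repeat a pose let the fingers close. It gives the time, the measured TCP pose, the force and the opening at its end, in the units of the state.
- bot.get_state(): the state, without advancing time (a new reading comes with each control period).
- bot.camera(name): name is "scene" or "side" or "wrist"; returns a dict with "color" (400x640x3 uint8, blue, green, red), "vfov" (degrees; the focal length in pixels is half the picture's height over the tangent of half this angle, whatever the lens; pixels are square), "cx", "cy" (the principal point, pixels), "position" and "attitude" of the camera in the world; the wrist camera has in their place "hand_eye" (4x4, takes a point from camera to tool coordinates, whose origin is the TCP and whose axes are the flange's). Camera axes: x right, y down, z forward; pixel columns grow to the right and rows downward; lengths in mm; the calibration is good to about 2 mm. A picture is of the moment at which its call begins: read the wrist's pose just before it. There is no depth.
- bot.sign_off(): hands the job in, once; it reports no verdict.
The state is a dict: "clock": time; "q": joint angles; "qvel": joint speeds; "joint_torque": joint torques, N m; "tcp_pos": TCP position; "tool_rot": TCP orientation; "ft_force": force on the tool from outside, world axes, zero at the start; "ft_torque": the same for the moment, N m; "width": finger opening in mm.
Only numpy, scipy, OpenCV 4.12 (cv2) and the standard library are available. Lean on these libraries where they do the work, as an engineer would, in place of code of your own. Each camera call takes 0.05 s, during which the arm holds its last target.

## Task

Clear the packing offcut off the end of the upright shaft into the small waste bin. Then take the snap-ring pliers from their stand by the handles, keep the handles squeezed fully together so that the ring on the tips stays open, and lower the ring over the shaft until all of it is level with the groove. Finish holding it there in the gripper, handles still squeezed, the ring around the shaft in the groove's height without resting on or pressing against the shaft; leave the tip boxes and the petri dish where they are.

Things in the scene. Friction and masses are not known exactly. Their poses are not given: they have to be found in the camera images.
- offcut_center (a point): Centre of a loose rigid white packing-foam offcut, 36 (x) x 34 (y) x 32 mm high, about 25 g, lying on the shaft's end, perhaps some mm off-centre. Lower 18 mm: full plan; above it a step 36 (x) x 22 (y) mm, shifted 4 mm to -y. The point is on its vertical axis, 15 mm above its underside; z up.
- bin_rim (a point): Centre of the mouth of a fixed round grey open waste bin, 120 mm outer diameter at the rim, tapering to 96 mm at the foot, 90 mm high, wall 3 mm. The point is 90 mm above the worktop.
- stub: Fixed axle stub: a 100 x 100 x 12 mm dark steel plate on the worktop with a 48 mm flange (up to 26 mm height) and an upright steel shaft 26 mm in diameter that ends 100 mm above the worktop. Origin at the plate's underside on the shaft's axis, z up.
- groove (a point): Middle of the groove on the shaft's axis: 67 mm above the worktop, 33 mm below the shaft's end. The groove is 14 mm high (60 to 74 mm) and 20 mm in diameter. z up.
- shaft_top (a point): Centre of the shaft's end, 100 mm above the worktop, 33 mm above the groove's middle.
- stand: Fixed stand of the pliers: plate 110 x 70 x 10 mm with two posts 68 mm apart along its x, whose open notches (16 mm wide, 10 mm deep, floor 105 mm above the worktop) carry the ends of the pliers' cross-bar; the pliers lift straight out upwards. Origin at its underside, z up.
- pliers: Snap-ring pliers, 200 g, loose, upright in the stand. Origin on the pivot, 110 mm above the worktop at the start; z up to the handles, x along the cross-bar (84 x 12 x 10 mm, at the pivot), y: handles close and jaws spread along it. Handles above the pivot, jaws with the ring below: squeezing the handles spreads the jaws. The jaws leave over 38 mm between them from 28 mm below the pivot to the ring.
- pliers_grip (a point): Midway between the two handle pads, 60 mm above the pivot, axes as the pliers. The grey pads are 18 mm wide (x), 52 mm tall (36 to 88 mm above the pivot); over their outer faces 52 mm along y at rest, 41 mm fully squeezed, then parallel and upright. About 4 N per pad starts the movement, 8 N reaches the stop; a firm grip of 20 to 60 N holds them at the stop.
- ring_center (a point): Centre of the snap ring on the jaw tips, 90 mm below the pivot, 150 mm below pliers_grip, axes as the pliers. Two arcs of 5 mm thick round wire, one fixed to each jaw tip, lying level; inner radius 11 mm at rest, too small for the shaft; fully squeezed, each arc stands 8 mm farther out along y and the ring clears the shaft by about 4 mm.
- lever_left (a joint): Squeeze angle of the lever on the +y side: 0 at rest, 0.089 rad fully squeezed (stop); a spring returns it to 0.
- lever_right (a joint): Squeeze angle of the lever on the -y side: 0 at rest, 0.089 rad fully squeezed (stop); a spring returns it to 0.
- tip_box_2: Bystander: yellow tip box, 89 x 122 x 50 mm, loose on the worktop; origin at its underside.
- tip_box_3: Bystander: dark grey tip box, 89 x 122 x 50 mm, loose on the worktop; origin at its underside.
- petri_3: Bystander: petri dish, 60 mm wide, 14 mm high, loose on the worktop; origin at its underside.

How it is judged:
By the outcome, as a careful person would: the job done as asked, in the order asked, and still so for the second after the job is handed in, while the arm keeps its last pose, push and grip.
It also fails if it takes over 56 s, if anything falls off the work surface, if the arm or the gripper's body presses on something with over 40 N, if the wrist force passes 120 N, or if a joint passes its speed limit or range.

## Working session

There is one attempt and no reset: what is moved stays moved. The work goes in short steps, Python scripts to look and compute and a tool call to move; the robot and the scene stay as the last step left them, time stands still between calls to the robot, and variables do not carry over. Pictures are saved under pics/ and viewed, and the job is handed in when it is done.

Besides the shell and the picture viewer there is one more tool, called in YAML: its name, and indented under it one key for each argument. jog_arm: Moves the arm, as the interface text tells. Its arguments: {"type":"object","properties":{"series":{"type":"array","items":{"type":"array","items":{"type":"array","items":{"type":"number"}}}},"squeeze":{"type":"number"}},"required":["series"]}

```bash
mkdir -p pics; ls; python3 - <<'E'
from rig import bot
import cv2,numpy as np
s=bot.get_state();print({k:np.round(v,3).tolist() for k,v in s.items()}, bot.tip_extent)
for n in ("scene","side","wrist"):
    c=bot.camera(n);cv2.imwrite(f"pics/{n}0.png",c["color"])
    print(n,{k:(np.round(v,4).tolist()) for k,v in c.items() if k!="color"})
E
```

```text
pics
{'clock': 0.0, 'q': [-0.149, 0.427, 0.074, 1.607, -0.034, 1.111, -0.067], 'qvel': [0.001, -0.003, -0.001, -0.001, -0.001, -0.001, 0.001], 'joint_torque': [0.001, -94.984, 3.762, -46.352, 0.019, 0.01, 0.0], 'tcp_pos': [674.588, -0.034, 247.611], 'tool_rot': [-2.221, -2.221, 0.002], 'ft_force': [-0.378, 0.118, 0.268], 'ft_torque': [0.003, 0.026, -0.012], 'width': 85.35} 17.0
scene {'vfov': 53.1961, 'cx': 316.048, 'cy': 203.9562, 'position': [169.4587, 751.5814, 704.6937], 'attitude': [-0.683, 2.5381, -1.2832]}
side {'vfov': 44.8162, 'cx': 317.1761, 'cy': 206.2624, 'position': [68.0167, 1147.5639, 870.6272], 'attitude': [-0.571, 2.5334, -1.414]}
wrist {'vfov': 59.8884, 'cx': 322.3903, 'cy': 199.0266, 'hand_eye': [[-0.0001, -0.9591, -0.283, 71.9016], [1.0, -0.0002, 0.0002, -0.9934], [-0.0003, -0.283, 0.9591, -127.393], [0.0, 0.0, 0.0, 1.0]]}
```

View pics/scene0.png

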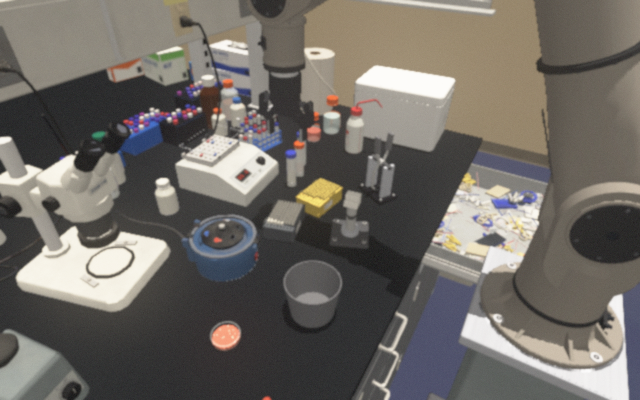

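View pics/side0.png

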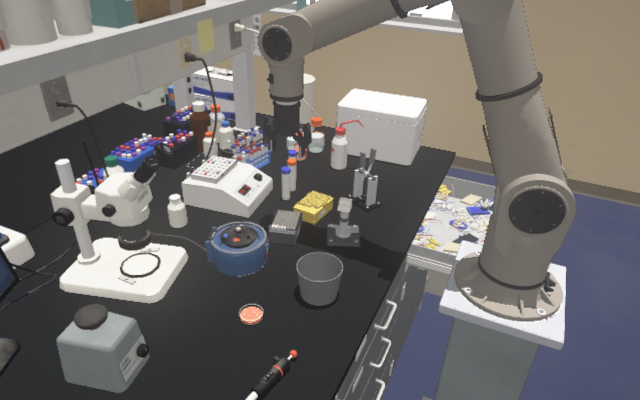

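View pics/wrist0.png

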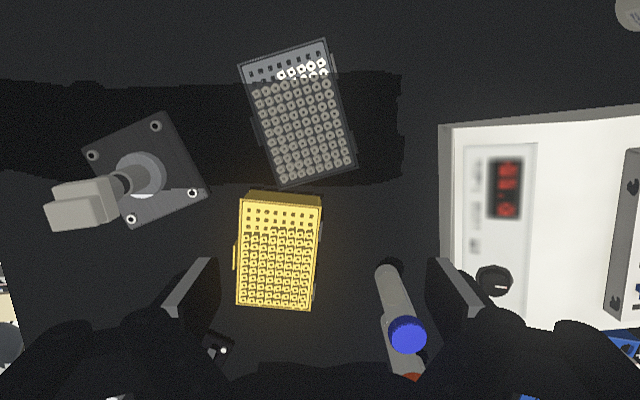

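```bash
cat > h.py <<'E'
from rig import bot
import cv2,numpy as np
from scipy.spatial.transform import Rotation as R
def cam(n,save=None):
    s=bot.get_state();c=bot.camera(n);f=200/np.tan(np.radians(c["vfov"]/2))
    K=np.array([[f,0,c["cx"]],[0,f,c["cy"]],[0,0,1]])
    if n=="wrist":
        T=np.eye(4);T[:3,:3]=R.from_rotvec(s["tool_rot"]).as_matrix();T[:3,3]=s["tcp_pos"];T=T@np.array(c["hand_eye"])
        Rm,p=T[:3,:3],T[:3,3]
    else: Rm,p=R.from_rotvec(c["attitude"]).as_matrix(),np.array(c["position"])
    if save: cv2.imwrite(f"pics/{save}.png",c["color"]); np.savez(f"pics/{save}.npz",K=K,R=Rm,p=p)
    return c["color"],K,Rm,p
def load(s):
    d=np.load(f"pics/{s}.npz");return cv2.imread(f"pics/{s}.png"),d["K"],d["R"],d["p"]
def proj(P,K,Rm,p):
    q=(np.atleast_2d(P)-p)@Rm; return (q/q[:,2:])[:,:]@K.T[:,:2]
def ray(uv,K,Rm,p):
    return p,Rm@np.linalg.solve(K,[uv[0],uv[1],1])
def onz(uv,z,C):
    p,d=ray(uv,*C[-3:]);return p+d*(z-p[2])/d[2]
def tri(obs): # [(uv,C)]
    A=np.zeros((3,3));b=np.zeros(3)
    for uv,C in obs:
        p,d=ray(uv,*C[-3:]);d/=np.linalg.norm(d);M=np.eye(3)-np.outer(d,d);A+=M;b+=M@p
    return np.linalg.solve(A,b)
def crop(name,x0,y0,x1,y1,out):
    im=cv2.imread(f"pics/{name}.png")[y0:y1,x0:x1];s=min(800/(x1-x0),600/(y1-y0));cv2.imwrite(f"pics/{out}.png",cv2.resize(im,None,fx=s,fy=s,interpolation=cv2.INTER_CUBIC));print(out,s)
E
python3 - <<'E'
from h import *
for n in ("scene","side","wrist"): cam(n,n+"1")
crop("scene1",260,120,420,340,"sc1");crop("side1",280,130,440,320,"sd1");crop("wrist1",20,80,240,250,"w1")
E
```

```text
sc1 2.727272727272727
sd1 3.1578947368421053
w1 3.5294117647058822
```

View pics/sc1.png

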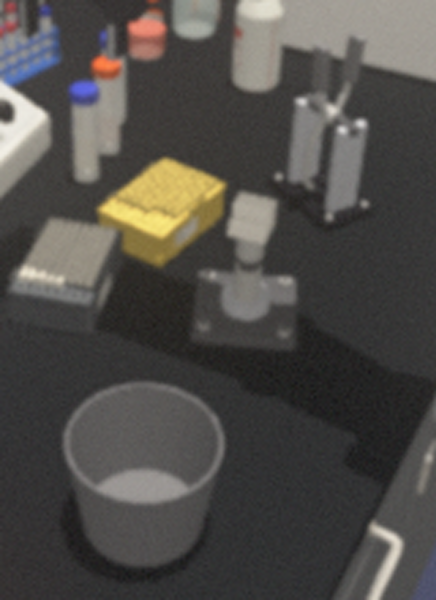

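View pics/sd1.png

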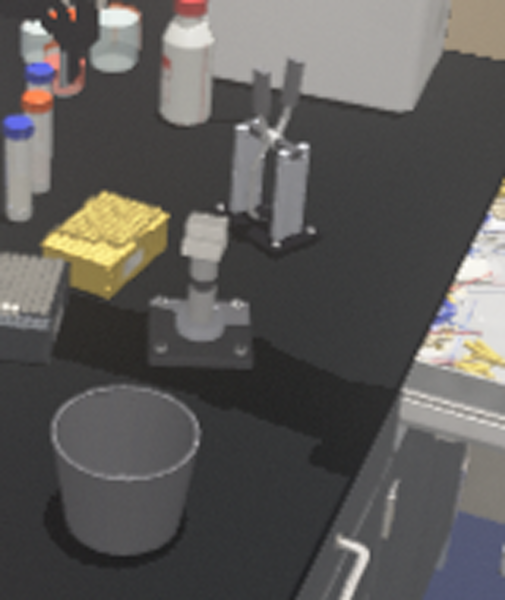

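View pics/w1.png

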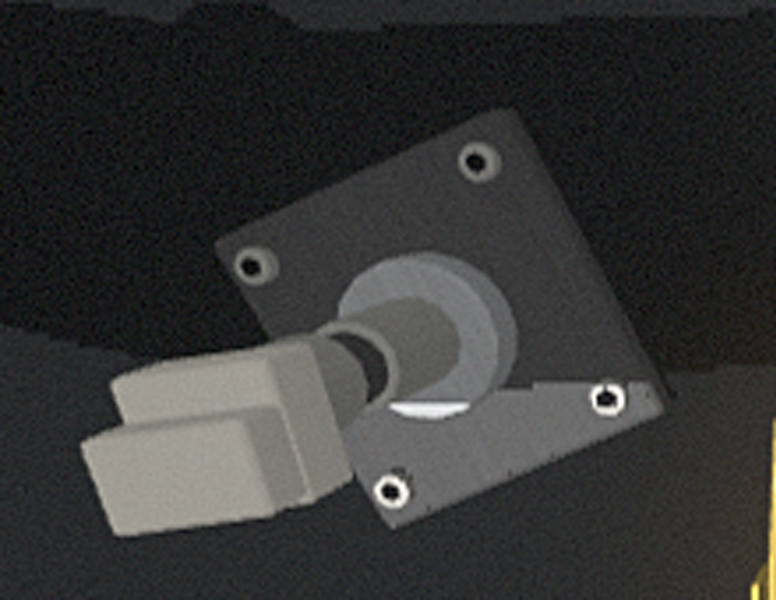

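```bash
python3 - <<'E'
from h import *
W=load("wrist1");S=load("scene1");D=load("side1")
w=lambda u,v:(u/3.5294+20,v/3.5294+80)
s=lambda u,v:(u/2.7273+260,v/2.7273+120)
d=lambda u,v:(u/3.15789+280,v/3.15789+130)
P=np.array([onz(w(*q),12,W) for q in [(478,162),(255,267),(606,399),(392,491)]]);print("screws",P.round(1),P.mean(0))
print("yaw",np.degrees(np.arctan2(*(P[0]-P[1])[1::-1])))
T=np.array([onz(w(*q),132,W) for q in [(82,447),(247,410),(275,515),(117,537)]]);print("steptop",T.round(1),T.mean(0))
for a in range(4):print(np.linalg.norm(T[a]-T[a-1]), np.degrees(np.arctan2(*(T[a]-T[a-1])[1::-1])))
T=np.array([onz(w(*q),118,W) for q in [(112,383),(270,348),(310,500)]]);print("ledge",T.round(1))
# bin: rim ellipse via left/right extremes, top/bottom
print("bin",onz(s(64,440),90,S),onz(s(224,440),90,S),onz(s(144,383),90,S),onz(s(146,506),90,S))
print("bin d",onz(d(51,432),90,D),onz(d(200,432),90,D),onz(d(126,385),90,D),onz(d(125,477),90,D))
# stand screws, in scene and side
for q1,q2 in [((279,177),(221,208)),((328,218),(277,244)),((365,204),(313,231))]:
    print("stand",onz(s(*q1),10,S).round(1),onz(d(*q2),10,D).round(1), tri([(s(*q1),S),(d(*q2),D)]).round(1))
E
```

```text
screws [[502.2  43.   12. ]
 [431.5  12.3  12. ]
 [531.9 -28.6  12. ]
 [461.3 -58.6  12. ]] [481.72127248  -7.95232697  12.        ]
yaw 23.485288368348296
steptop [[468.4  -5.8 132. ]
 [504.3   2.3 132. ]
 [505.9 -20.9 132. ]
 [471.3 -25.9 132. ]] [487.46038706 -12.56976908 132.        ]
20.335523722582106 98.12873668101479
36.81593433477935 12.579375573129655
23.201605250579718 -86.1825387890656
34.9607837688672 -171.77867617112145
ledge [[466.4   4.4 118. ]
 [502.2  12.1 118. ]
 [504.7 -22.7 118. ]]
bin [496.51928265 292.14615696  90.        ] [393.03781726 231.1925019   90.        ] [475.03117331 209.53931786  90.        ] [412.66273329 314.57800105  90.        ]
bin d [497.06458313 289.09094823  90.        ] [389.87686059 235.88379471  90.        ] [468.68662417 205.97526518  90.        ] [421.40499759 312.52553833  90.        ]
stand [ 548.1 -227.9   10. ] [ 547.7 -229.1   10. ] [ 543.8 -217.2   17.5]
stand [ 469.  -182.2   10. ] [ 467.2 -186.4   10. ] [ 458.2 -152.2   32.2]
stand [ 443.8 -228.1   10. ] [ 441.2 -229.1   10. ] [ 440.5 -221.2   14.9]
```

jog_arm:
  series:
    - [[1,-45,-2,0,0,0,3],[1,-90,-5,-10,0,0,6],[1,-140,-8,-30,0,0,10],[1,-187,-10,-50,0,0,10],[1,-187,-10,-50,0,0,10],[1,-187,-10,-50,0,0,10]]
  squeeze: 25

```text
clock: 0.9
tcp_pos: [486.9, -10.2, 198.1]
tool_rot: [-2.019, -2.406, 0.001]
ft_force: [0.5, 0.4, -0.1]
width: 85.5
```

```bash
python3 - <<'E'
from h import *
print(bot.get_state()["tcp_pos"],bot.get_state()["tool_rot"])
cam("wrist","wrist2")
E
```

```text
[486.86353686 -10.17516108 198.14024801] [-2.01934567e+00 -2.40604297e+00  7.53280557e-04]
```

View pics/wrist2.png

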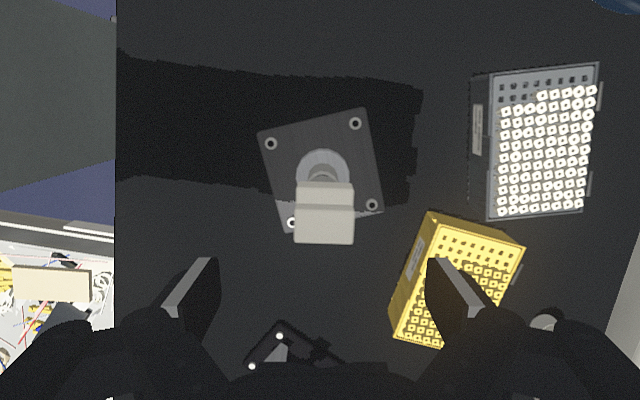

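```bash
python3 - <<'E'
from h import *
W=load("wrist2")
P=np.array([onz(q,12,W) for q in [(355,124),(271,144),(371,205),(292,223)]]);print(P.round(1),P.mean(0))
T=np.array([onz(q,132,W) for q in [(295,203),(355,203),(353,244),(295,243)]]);print(T.round(1),T.mean(0))
for i,q in enumerate([(279,336),(251,366)]): print(onz(q,10,W))
E
```

```text
[[505.8  42.7  12. ]
 [434.9  12.3  12. ]
 [535.7 -28.3  12. ]
 [464.8 -59.2  12. ]] [485.29546597  -8.12580694  12.        ]
[[468.   -0.8 132. ]
 [502.4   5.3 132. ]
 [506.4 -20.3 132. ]
 [471.8 -25.7 132. ]] [487.16759679 -10.37238749 132.        ]
[ 470.19008712 -189.98384125   10.        ]
[ 445.14785205 -234.09790499   10.        ]
```

jog_arm:
  series:
    - [[1,0,0,-40,0,0,0],[1,0,0,-82,0,0,0],[1,0,0,-82,0,0,0],[-1,0,0,-82,0,0,0],[-1,0,0,-82,0,0,0],[-1,0,0,-82,0,0,0],[-1,0,0,-82,0,0,0],[-1,0,0,-82,0,0,0],[-1,0,0,-82,0,0,0]]
  squeeze: 25

```text
clock: 1.85
tcp_pos: [489.5, -9.9, 118.3]
tool_rot: [2.018, 2.405, 0.004]
ft_force: [-1.6, -0.6, 11.1]
width: 35.3
```

jog_arm:
  series:
    - [[-1,0,0,25,0,0,0],[-1,-3,0,60,0,0,0],[-1,-10,40,60,0,0,0],[-1,-20,90,60,0,0,0],[-1,-30,140,60,0,0,0],[-1,-35,190,60,0,0,0],[-1,-40,235,60,0,0,0],[-1,-44,272,60,0,0,0],[-1,-44,272,60,0,0,0],[-1,-44,272,60,0,0,0],[-1,-44,272,60,0,0,0]]

```text
clock: 2.95
tcp_pos: [445.9, 261.1, 178.8]
tool_rot: [2.019, 2.403, 0.004]
ft_force: [-0.0, 0.2, 0.6]
width: 35.8
```

```bash
python3 - <<'E'
from h import *
print(bot.get_state()["ft_force"],bot.get_state()["width"])
W=cam("wrist","wrist3");cam("side","side3")
crop("side3",240,100,440,320,"sd3")
E
```

```text
[-0.02936245  0.1850335   0.62702325] 35.779505007950554
sd3 2.727272727272727
```

View pics/wrist3.png

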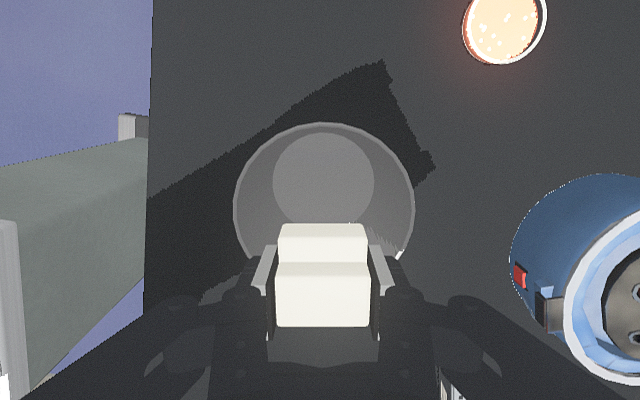

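View pics/sd3.png

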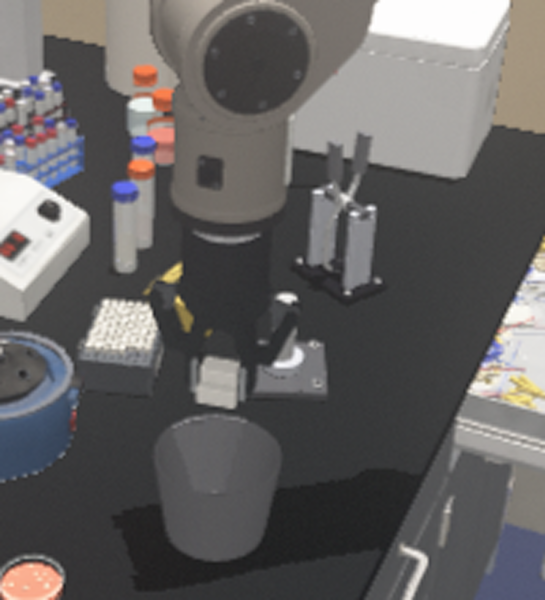

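```bash
python3 - <<'E'
from h import *
W=load("wrist3")
for q in [(273,180),(374,180),(324,132)]: print(onz(q,3,W))
for q in [(233,207),(415,205),(324,123)]: print(onz(q,90,W))
E
```

```text
[402.10442198 253.80132255   3.        ]
[491.2637105  269.29180864   3.        ]
[439.73711183 303.40059983   3.        ]
[387.37416111 253.8126927   90.        ]
[504.24906234 275.46732337  90.        ]
[436.58350678 316.9178508   90.        ]
```

jog_arm:
  series:
    - [[-1,0,0,-40,0,0,0],[-1,0,0,-75,0,0,0],[-1,0,0,-75,0,0,0],[0.3,0,0,-75,0,0,0],[0.3,0,0,-75,0,0,0],[0.3,0,0,-75,0,0,0],[0.3,0,0,-75,0,0,0],[0.3,0,0,-30,0,0,0],[0.3,0,0,20,0,0,0],[0.3,0,0,70,0,0,0],[0.3,0,0,70,0,0,0]]

```text
clock: 4.15
tcp_pos: [448.3, 262.6, 255.8]
tool_rot: [2.018, 2.4, 0.02]
ft_force: [0.4, 0.5, -1.1]
width: 55.7
```

```bash
python3 - <<'E'
from h import *
W=cam("wrist","wrist4")
E
```

```text
(no output)
```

View pics/wrist4.png

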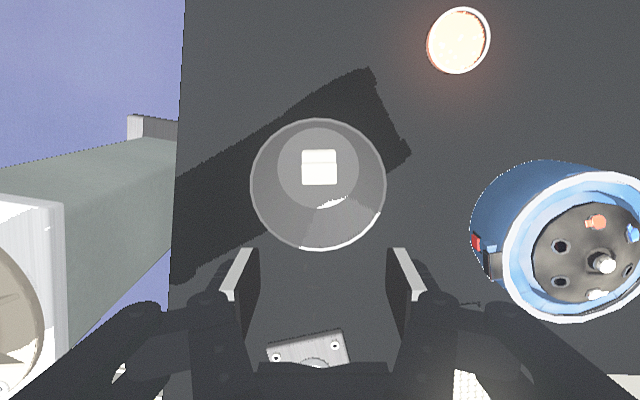

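jog_arm:
  series:
    - [[0.3,0,-40,20,0,0,4],[0.3,5,-85,30,0,0,8],[0.3,10,-130,30,0,0,13],[0.3,15,-175,30,0,0,18],[0.3,20,-220,30,0,0,23],[0.3,25,-265,30,0,0,28],[0.3,30,-310,30,0,0,33],[0.3,35,-355,30,0,0,38],[0.3,40,-400,30,0,0,43],[0.5,45,-445,30,0,0,48],[1,47,-475,30,0,0,51],[1,47,-493,30,0,0,51],[1,47,-493,30,0,0,51],[1,47,-493,30,0,0,51],[1,47,-493,30,0,0,51]]

```text
clock: 5.7
tcp_pos: [494.3, -230.0, 282.4]
tool_rot: [-0.788, -3.041, -0.017]
ft_force: [-0.4, 0.7, 1.3]
width: 85.4
```

```bash
python3 - <<'E'
from h import *
for n in ("wrist","scene","side"): cam(n,n+"5")
s=bot.get_state();print(s["q"],R.from_rotvec(s["tool_rot"]).as_matrix().round(3))
E
```

```text
[ 0.12140588  0.18327556  0.2327162   1.86731642 -0.05936644  1.09718807
  1.44127495] [[-0.874  0.486  0.003]
 [ 0.486  0.874  0.01 ]
 [ 0.002  0.011 -1.   ]]
```

View pics/wrist5.png

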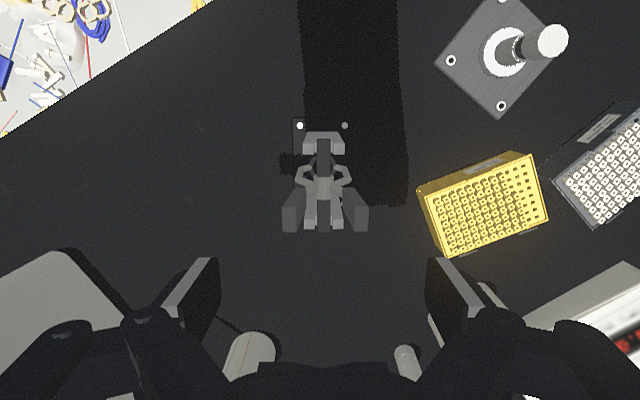

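```bash
python3 - <<'E'
from h import *
crop("wrist5",240,100,420,235,"w5")
crop("scene5",330,120,420,210,"s5")
E
```

```text
w5 4.444444444444445
s5 6.666666666666667
```

View pics/w5.png

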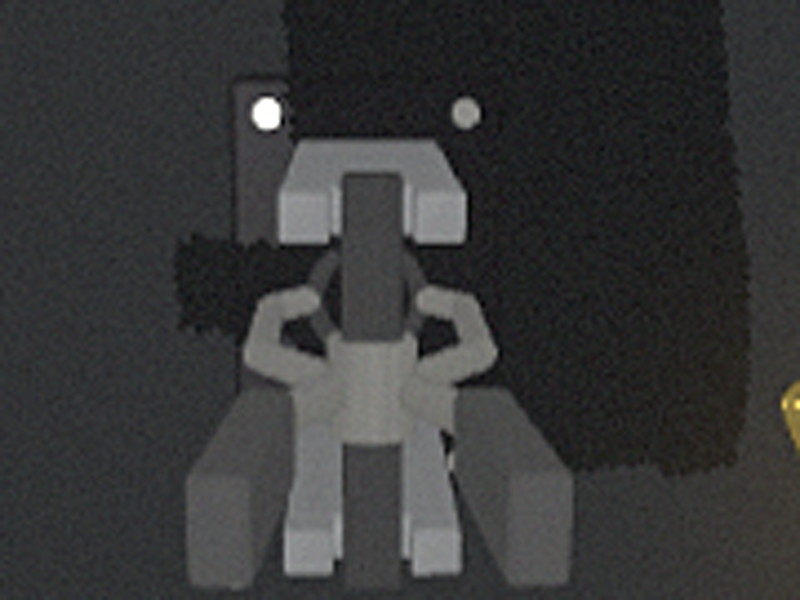

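View pics/s5.png

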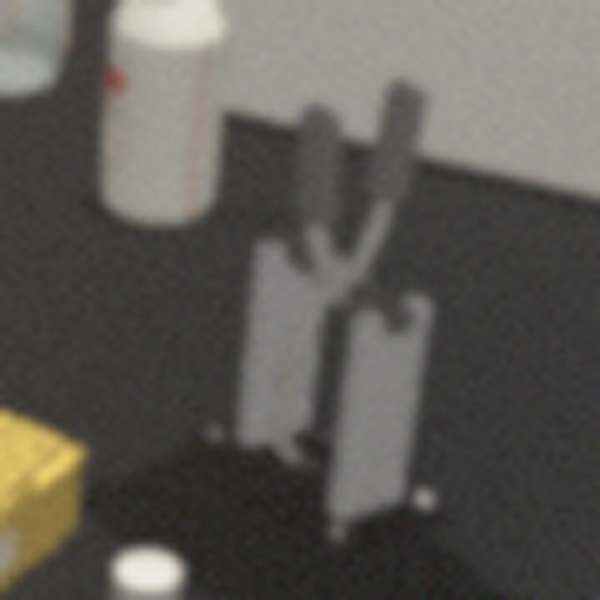

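```bash
python3 - <<'E'
from h import *
W=load("wrist5")
w=lambda u,v:(u/4.4444+240,v/4.4444+100)
pl=onz(w(220,531),198,W);pr=onz(w(540,531),198,W);print("pads",pl,pr,(pl+pr)/2,np.linalg.norm(pl-pr),np.degrees(np.arctan2(*(pr-pl)[1::-1])))
a=onz(w(373,217),115,W);b=onz(w(373,551),115,W);print("posts",a,b,(a+b)/2,np.linalg.norm(a-b),np.degrees(np.arctan2(*(b-a)[1::-1])))
c=[onz(w(266,113),10,W),onz(w(466,113),10,W)];print(c)
# crossbar ends at z 115 : rows 172..590
print(onz(w(372,172),115,W),onz(w(372,590),115,W))
print("cyl shaft top", onz((552,41),100,W))
E
```

```text
pads [ 486.98646704 -249.82153531  198.        ] [ 509.78228431 -209.16464712  198.        ] [ 498.38437568 -229.49309122  198.        ] 46.61149903536784 60.72118664300257
posts [ 468.73556889 -212.88557786  115.        ] [ 528.13577118 -245.81132981  115.        ] [ 498.43567004 -229.34845384  115.        ] 67.91530883800282 -28.99976548196832
[array([ 446.0921004, -229.6978823,   10.       ]), array([ 470.8408985 , -185.25972073,   10.        ])]
[ 461.18624705 -208.91770658  115.        ] [ 535.47498905 -250.11386702  115.        ]
cyl shaft top [484.61824335  -5.97741748 100.        ]
```

jog_arm:
  series:
    - [[1,4,1,-30,-0.6,0.2,0],[1,4,1,-70,-0.6,0.2,0],[1,4,1,-100,-0.6,0.2,0],[1,4,1,-114,-0.6,0.2,0],[1,4,1,-114,-0.6,0.2,0],[1,4,1,-114,-0.6,0.2,0],[1,4,1,-114,-0.6,0.2,0]]

```text
clock: 6.55
tcp_pos: [499.3, -229.5, 170.3]
tool_rot: [0.788, 3.039, -0.0]
ft_force: [0.8, -0.3, 0.9]
width: 85.6
```

```bash
python3 - <<'E'
from h import *
for n in ("wrist",): cam(n,n+"6")
s=bot.get_state();print(s["tcp_pos"],s["ft_force"],R.from_rotvec(s["tool_rot"]).as_matrix().round(4))
E
```

```text
[ 499.18909389 -229.51853473  170.14846964] [0.23783166 0.01153762 0.05266244] [[-8.741e-01  4.857e-01  1.800e-03]
 [ 4.857e-01  8.741e-01 -6.000e-04]
 [-1.900e-03  4.000e-04 -1.000e+00]]
```

View pics/wrist6.png

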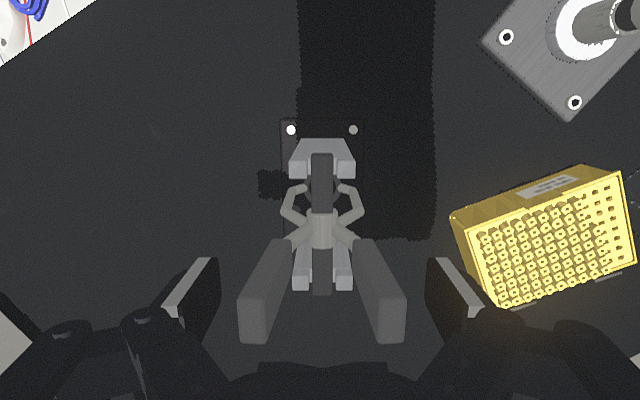

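jog_arm:
  series:
    - [[0.2,0,0,-1,0,0,0],[0.2,0,0,-1,0,0,0],[-1,0,0,-1,0,0,0],[-1,0,0,-1,0,0,0],[-1,0,0,-1,0,0,0],[-1,0,0,-1,0,0,0],[-1,0,0,-1,0,0,0],[-1,0,0,-1,0,0,0],[-1,0,0,-1,0,0,0]]
  squeeze: 45

```text
clock: 7.5
tcp_pos: [499.7, -229.9, 170.3]
tool_rot: [0.787, 3.038, -0.0]
ft_force: [-3.8, -0.4, 15.8]
width: 38.9
```

```bash
python3 - <<'E'
from h import *
for n in ("wrist",): cam(n,n+"7")
s=bot.get_state();print(s["tcp_pos"],s["ft_force"],s["ft_torque"],s["width"],R.from_rotvec(s["tool_rot"]).as_matrix().round(4))
E
```

```text
[ 499.63362784 -229.98103327  170.33195073] [-4.74255070e+00  6.22839112e-03  1.58987922e+01] [0.05008739 0.95764714 0.04223277] 38.819757677222455 [[-8.740e-01  4.859e-01  3.300e-03]
 [ 4.859e-01  8.740e-01 -1.200e-03]
 [-3.500e-03  6.000e-04 -1.000e+00]]
```

View pics/wrist7.png

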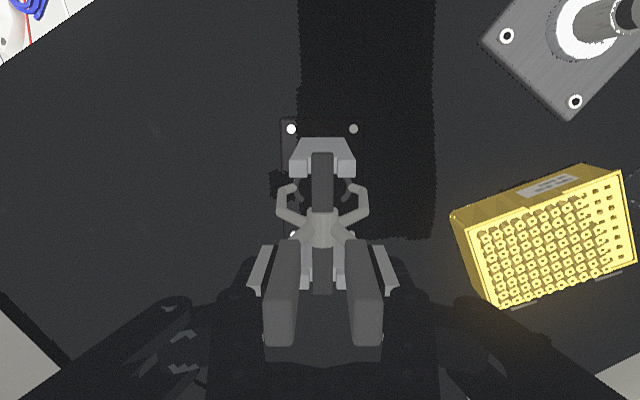

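jog_arm:
  series:
    - [[-1,0,0,5,0,0,0],[-1,0,0,15,0,0,0],[-1,0,0,35,0,0,0],[-1,0,0,60,0,0,0],[-1,0,0,85,0,0,0],[-1,0,0,110,0,0,0],[-1,0,0,130,0,0,0],[-1,0,0,140,0,0,0],[-1,0,0,140,0,0,0],[-1,0,0,140,0,0,0]]

```text
clock: 8.55
tcp_pos: [499.3, -229.8, 309.6]
tool_rot: [0.788, 3.039, -0.0]
ft_force: [0.6, 0.3, -2.6]
width: 38.3
```

```bash
python3 - <<'E'
from h import *
for n in ("wrist","scene","side"): cam(n,n+"8")
s=bot.get_state();print(s["tcp_pos"],s["ft_force"],s["ft_torque"],s["width"],R.from_rotvec(s["tool_rot"]).as_matrix().round(4))
crop("scene8",290,60,450,220,"s8");crop("side8",290,60,450,220,"d8")
E
```

```text
[ 499.23067531 -229.76982854  309.25178982] [-0.37785598  0.60472112 -2.20124186] [-0.01242944  0.03815014  0.03826769] 38.30744068744669 [[-8.741e-01  4.858e-01  1.600e-03]
 [ 4.858e-01  8.741e-01 -8.000e-04]
 [-1.800e-03  1.000e-04 -1.000e+00]]
s8 3.75
d8 3.75
```

View pics/wrist8.png

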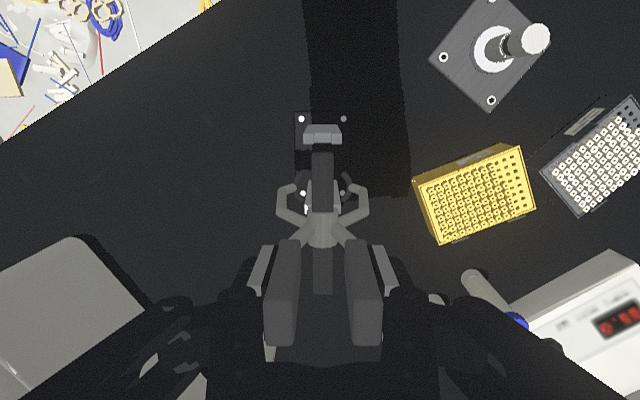

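View pics/s8.png

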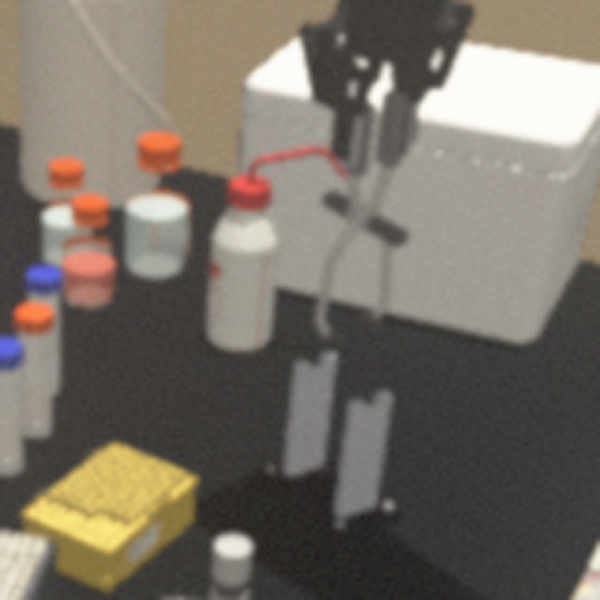

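View pics/d8.png

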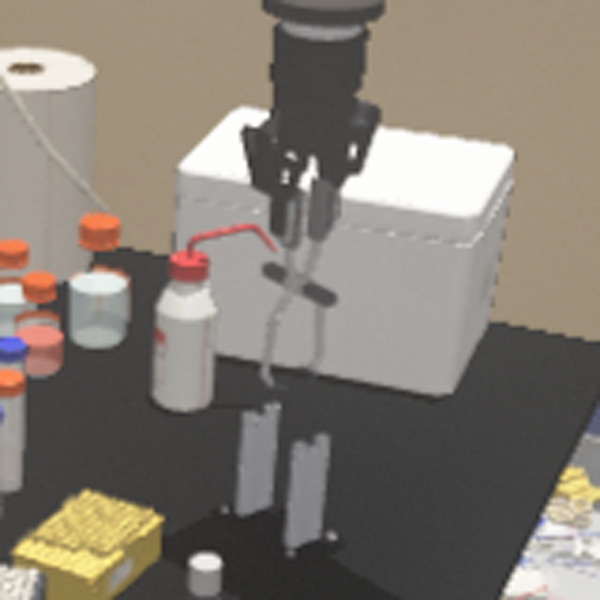

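jog_arm:
  series:
    - [[-1,0,15,0,0,0,0],[-1,-2,40,0,0,0,0],[-1,-4,70,0,0,0,0],[-1,-6,100,0,0,0,0],[-1,-8,130,0,0,0,0],[-1,-10,160,0,0,0,0],[-1,-11,185,0,0,0,0],[-1,-12,205,0,0,0,0],[-1,-13,218,-10,0,0,0],[-1,-13.5,222,-25,0,0,0],[-1,-13.5,222,-34,0,0,0],[-1,-13.5,222,-34,0,0,0],[-1,-13.5,222,-34,0,0,0]]

```text
clock: 10.0
tcp_pos: [485.7, -8.5, 275.1]
tool_rot: [0.789, 3.04, -0.001]
ft_force: [-0.3, -0.3, -1.8]
width: 38.5
```

```bash
python3 - <<'E'
from h import *
for n in ("wrist","scene","side"): cam(n,n+"9")
s=bot.get_state();print(s["tcp_pos"],s["ft_force"],s["ft_torque"],s["width"],R.from_rotvec(s["tool_rot"]).as_matrix().round(4))
crop("scene9",300,120,400,220,"s9");crop("side9",300,120,400,220,"d9");crop("wrist9",240,60,400,220,"w9")
E
```

```text
[486.02206203  -8.14565548 275.68528787] [ 0.38367791 -0.93661607 -1.25759356] [0.02594724 0.00417695 0.00148216] 38.543315613978955 [[-8.737e-01  4.864e-01  2.300e-03]
 [ 4.864e-01  8.737e-01 -7.000e-04]
 [-2.300e-03  5.000e-04 -1.000e+00]]
s9 6.0
d9 6.0
w9 3.75
```

View pics/w9.png

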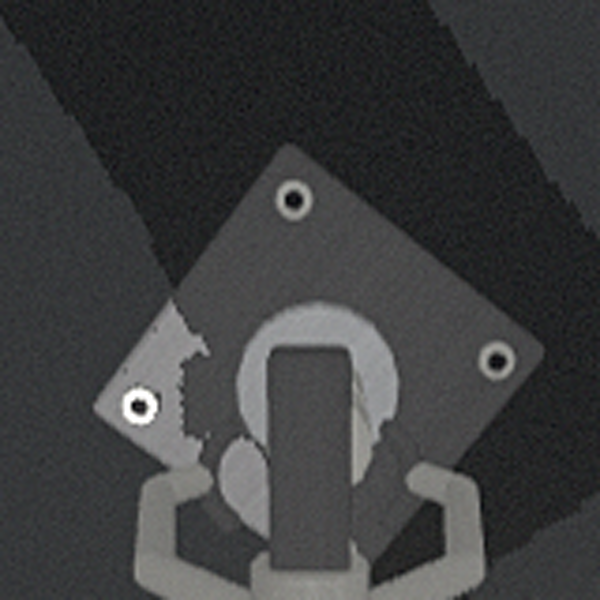

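View pics/s9.png

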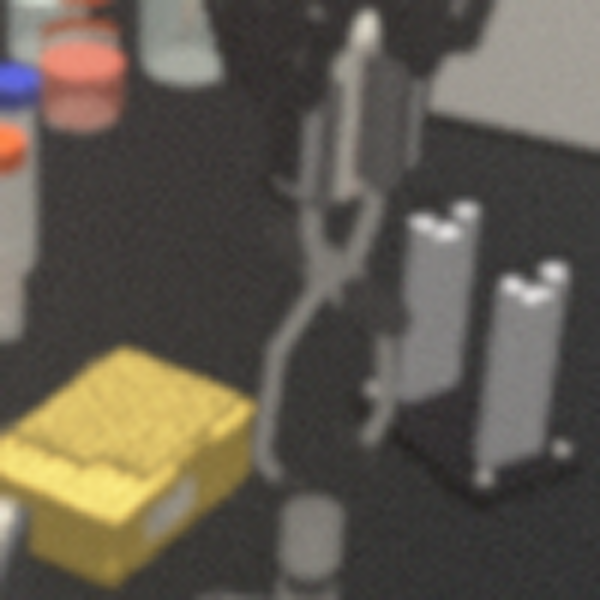

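View pics/d9.png

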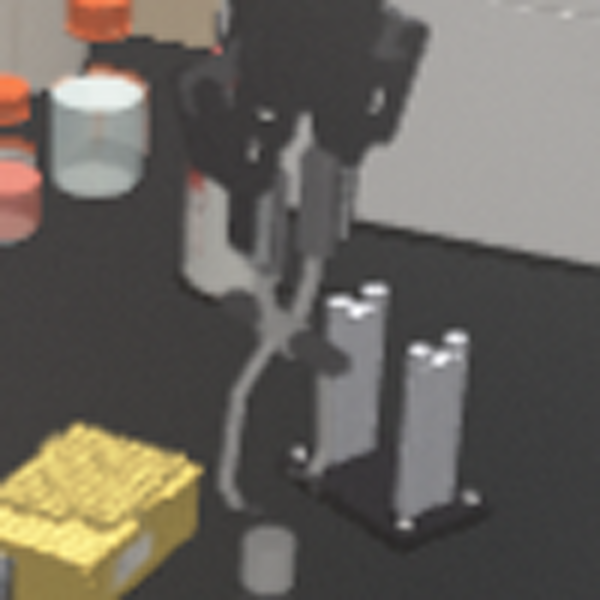

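```bash
python3 - <<'E'
from h import *
W=load("wrist9");S=load("scene9");D=load("side9")
w=lambda u,v:(u/3.75+240,v/3.75+60)
s=lambda u,v:(u/6+300,v/6+120)
P=[onz(w(*q),12,W) for q in [(293,200),(497,361),(139,406)]]
print("screws",np.round(P,1),(P[1]+P[2])/2,[np.linalg.norm(P[0]-P[1]),np.linalg.norm(P[0]-P[2])])
# flange top circle z26, fit left,right,top
F=[onz(w(*q),26,W) for q in [(237,385),(398,385),(317,302),(263,322),(375,324)]]
from scipy.optimize import least_squares
r=least_squares(lambda c:[np.hypot(*(f[:2]-c))-24 for f in F],[484,-8]);print("flange",r.x,r.fun)
# jaw bends at z=pivot-28..: pivot z=215.4 
zt=275.7-60.3
for z in (zt-20,zt-28):
  a,b=onz(w(140,530),z,W),onz(w(480,530),z,W);print("jawbend",(a+b)/2)
a,b=onz(w(210,482),130,W),onz(w(408,480),130,W);print("tips",(a+b)/2,np.linalg.norm(a-b))
a=onz(w(310,347),zt+5,W);print("bar far end",a)
tcp=np.array([486,-8.1]);ang=np.radians(61-90)
xp=np.array([np.cos(ang),np.sin(ang)]);print("expected bar end (from TCP-centred pliers) ",tcp-xp*42, "with offset",tcp+[-1.2,.6]-xp*42)
E
```

```text
screws [[435.3  13.6  12. ]
 [506.4  44.2  12. ]
 [465.6 -57.3  12. ]] [485.98808368  -6.51794105  12.        ] [np.float64(77.43642257178654), np.float64(77.11382815450884)]
flange [483.90579669  -5.2791766 ] [-0.42820922 -0.48453458 -0.12934185  0.04221813  0.1209104 ]
jawbend [476.80519043  -3.87793273 195.4       ]
jawbend [478.92787483  -5.05987943 187.4       ]
tips [484.37803125  -8.34356495 130.        ] 42.81638212126955
bar far end [446.74278324  12.8672293  220.4       ]
expected bar end (from TCP-centred pliers)  [449.2659723   12.26200405] with offset [448.0659723   12.86200405]
```

```bash
python3 - <<'E'
from h import *
for n,o in (("scene9","os"),("side9","od"),("wrist9","ow")):
    im,*C=load(n); 
    big=cv2.resize(im[100:220,280:420] if "w" not in n else im[60:220,230:420],None,fx=5 if "w" not in n else 4,fy=5 if "w" not in n else 4,interpolation=cv2.INTER_CUBIC)
    f=5 if "w" not in n else 4; off=np.array([280,100]) if "w" not in n else np.array([230,60])
    big=cv2.convertScaleAbs(big,alpha=1.6,beta=20)
    def dr(P,col):
        q=((proj(P,*C)-off+0.5)*f).astype(int)
        cv2.polylines(big,[q.reshape(-1,1,2)],False,col,1)
    t=np.linspace(0,2*np.pi,60)
    dr(np.c_[485+13*np.cos(t),-6+13*np.sin(t),0*t+100],(0,255,0))
    ry=np.array([.486,.874]);rx=np.array([.874,-.486]);c=np.array([484.6,-7.7])
    for sg in (1,-1):
        u=np.linspace(-1.1,1.1,20);p=c+sg*ry*8+13.5*(np.outer(np.cos(u)*sg,ry)+np.outer(np.sin(u),rx))
        dr(np.c_[p,0*u+125.4],(0,0,255))
    cv2.imwrite(f"pics/{o}.png",big)
E
```

```text
(no output)
```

View pics/os.png

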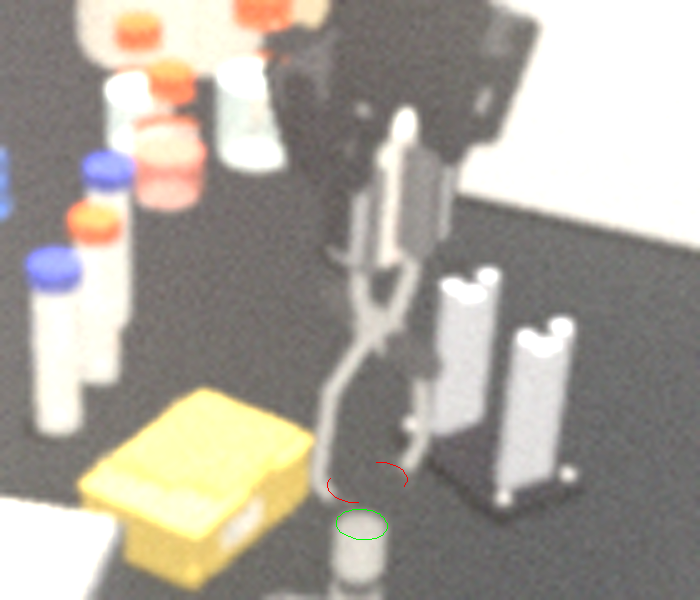

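View pics/od.png

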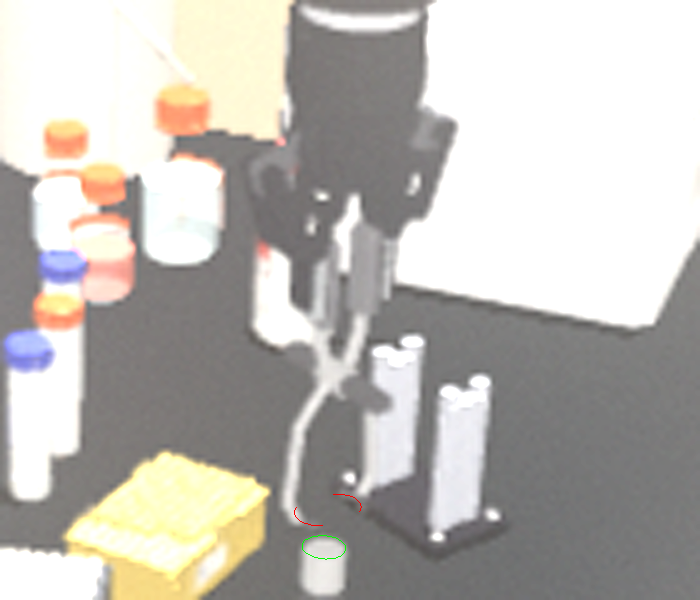

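View pics/ow.png

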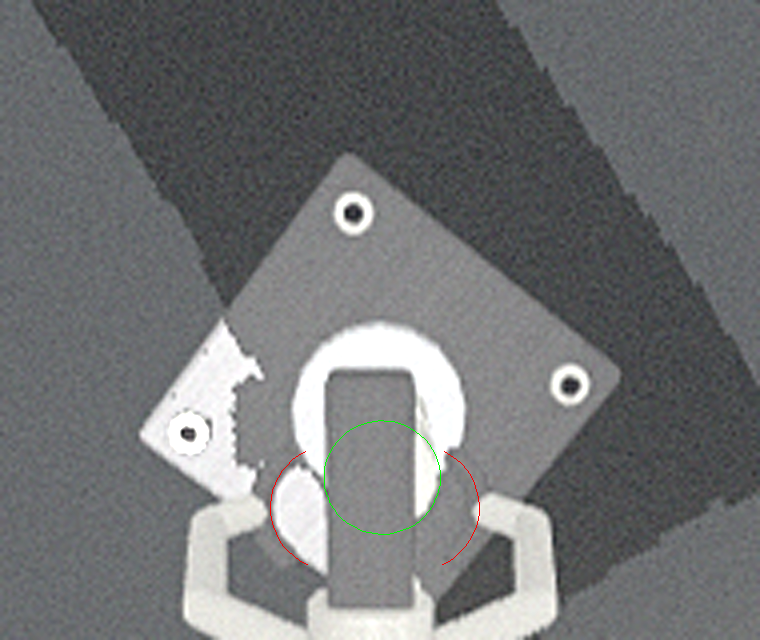

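jog_arm:
  series:
    - [[-1,0.6,1.9,-5,-0.05,0.1,0],[-1,0.6,1.9,-12,-0.05,0.1,0],[-1,0.6,1.9,-20,-0.05,0.1,0],[-1,0.6,1.9,-20,-0.05,0.1,0],[-1,0.6,1.9,-20,-0.05,0.1,0],[-1,0.6,1.9,-20,-0.05,0.1,0]]

```text
clock: 10.75
tcp_pos: [486.8, -6.3, 255.9]
tool_rot: [0.789, 3.04, -0.002]
ft_force: [0.7, 0.5, -1.5]
width: 38.4
```

```bash
python3 - <<'E'
from h import *
for n in ("wrist","scene","side"): cam(n,n+"a")
s=bot.get_state();print(s["tcp_pos"],s["ft_force"],s["ft_torque"],s["width"],R.from_rotvec(s["tool_rot"]).as_matrix().round(4))
ims=[]
for n in ("scenea","sidea"):
    im=load(n)[0][150:230,310:390];ims.append(cv2.convertScaleAbs(cv2.resize(im,None,fx=5,fy=5,interpolation=cv2.INTER_CUBIC),alpha=2,beta=10))
cv2.imwrite("pics/aa.png",np.hstack(ims))
im=load("wristb" if 0 else "wrista")[0][60:220,230:420];cv2.imwrite("pics/aw.png",cv2.convertScaleAbs(cv2.resize(im,None,fx=4,fy=4,interpolation=cv2.INTER_CUBIC),alpha=2,beta=10))
E
```

```text
[486.73502217  -6.26695019 255.92097792] [ 1.23699748  0.07850062 -2.99663756] [-0.01254397  0.010316   -0.02719521] 38.492499674548455 [[-8.737e-01  4.864e-01  1.000e-03]
 [ 4.864e-01  8.737e-01 -1.500e-03]
 [-1.600e-03 -8.000e-04 -1.000e+00]]
```

View pics/aa.png

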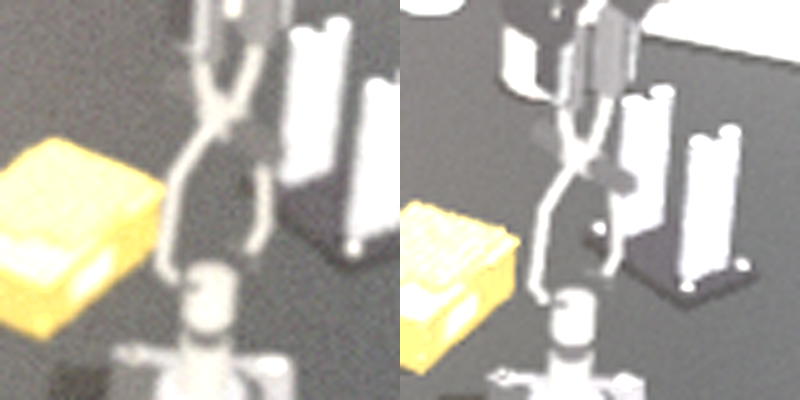

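View pics/aw.png

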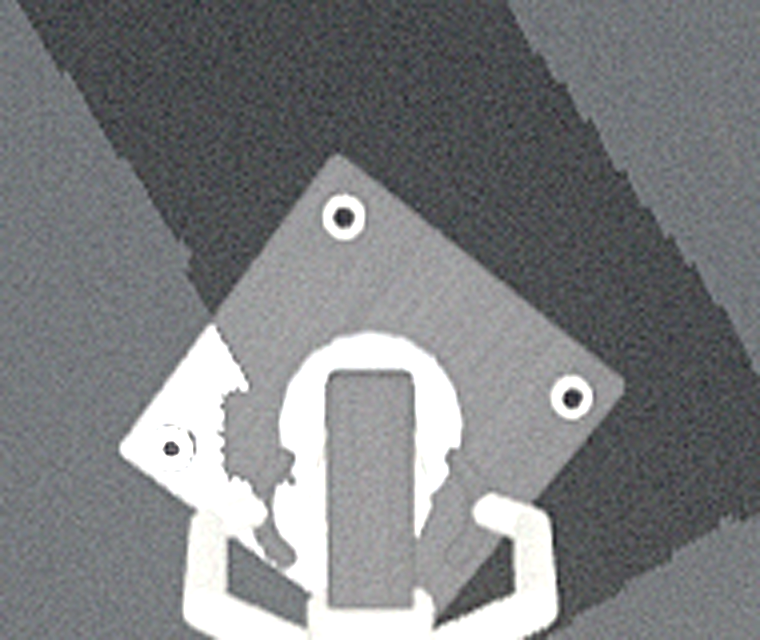

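jog_arm:
  series:
    - [[-1,0,0,-4,0,0,0],[-1,0,0,-8,0,0,0],[-1,0,0,-12,0,0,0],[-1,0,0,-12,0,0,0]]

```text
clock: 11.3
tcp_pos: [486.4, -6.3, 243.2]
tool_rot: [0.789, 3.04, -0.003]
ft_force: [0.2, -0.4, -1.6]
width: 38.2
```

```bash
python3 - <<'E'
from h import *
for n in ("wrist","scene","side"): cam(n,n+"b")
s=bot.get_state();print(s["tcp_pos"],s["ft_force"],s["ft_torque"],s["width"],R.from_rotvec(s["tool_rot"]).as_matrix().round(4))
ims=[]
for n in ("sceneb","sideb"):
    im=load(n)[0][160:220,320:380];ims.append(cv2.convertScaleAbs(cv2.resize(im,None,fx=6.6,fy=6.6,interpolation=cv2.INTER_CUBIC),alpha=2,beta=10))
cv2.imwrite("pics/bb.png",np.hstack(ims))
im=load("wristb")[0][130:220,270:370];cv2.imwrite("pics/bw.png",cv2.convertScaleAbs(cv2.resize(im,None,fx=6,fy=6,interpolation=cv2.INTER_CUBIC),alpha=1.7,beta=10))
E
```

```text
[486.77231872  -6.2531894  243.92614381] [ 0.43487035  0.66318207 -2.0206618 ] [0.00816191 0.03986283 0.03247963] 38.581263790195365 [[-8.737e-01  4.864e-01  9.000e-04]
 [ 4.864e-01  8.737e-01 -1.500e-03]
 [-1.500e-03 -9.000e-04 -1.000e+00]]
```

View pics/bb.png

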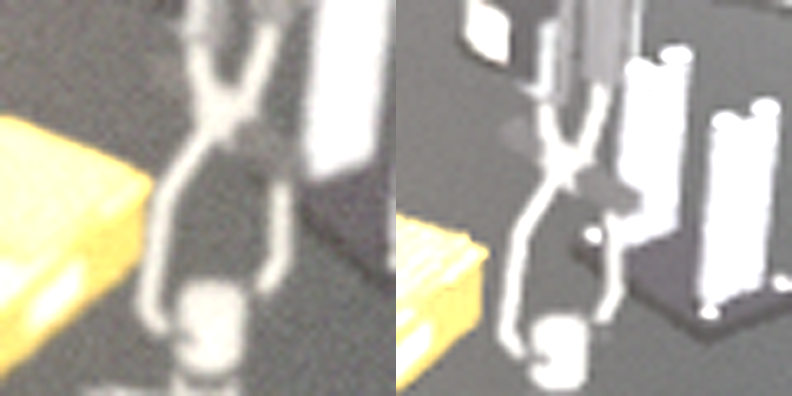

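View pics/bw.png

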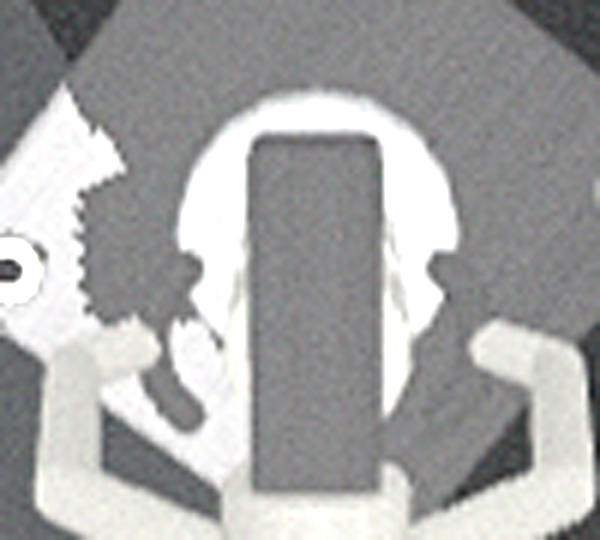

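```bash
python3 - <<'E'
from h import *
W=load("wristb")
w=lambda u,v:(u/6+270,v/6+130)
im=W[0]
# ring: left arc ends, right upper end -> center by ends (left/right upper & left lower)
zr=93.6
a,b,c=[onz(w(*q),zr,W) for q in [(198,272),(434,272),(190,418)]]
print("ring ends",a,b,c); ry=np.array([.486,.874]);rx=np.array([-.874,.486])
mid=(a+b)/2
y=mid[:2]@ry; x=((a+c)/2)[:2]@rx
print("ring ctr",x*rx+y*ry)
F=[onz(w(*q),26,W) for q in [(180,230),(456,230),(320,92),(215,150),(418,145)]]
from scipy.optimize import least_squares
r=least_squares(lambda c:[np.hypot(*(f[:2]-c))-24 for f in F],[484,-8]);print("flange",r.x,r.fun)
E
```

```text
ring ends [468.6998318  -15.35919682  93.6       ] [484.29073937  12.66794176  93.6       ] [486.09001742 -26.68820605  93.6       ]
ring ctr [485.57534329  -6.37574103]
flange [485.30387003  -5.87856574] [-0.6549696  -0.77442289  1.17261022 -0.82028076 -0.70601497]
```

jog_arm:
  series:
    - [[-1,0,0.3,-5,0,0,0],[-1,0,0.3,-11,0,0,0],[-1,0,0.3,-17,0,0,0],[-1,0,0.3,-23,0,0,0],[-1,0,0.3,-26.5,0,0,0],[-1,0,0.3,-26.5,0,0,0],[-1,0,0.3,-26.5,0,0,0],[-1,0,0.3,-26.5,0,0,0]]

```text
clock: 12.25
tcp_pos: [486.9, -6.0, 217.6]
tool_rot: [0.789, 3.039, -0.002]
ft_force: [0.2, -0.0, -2.8]
width: 38.5
```

```bash
python3 - <<'E'
from h import *
for n in ("wrist","scene","side"): cam(n,n+"c")
s=bot.get_state();print(s["tcp_pos"],s["ft_force"],s["ft_torque"],s["width"],R.from_rotvec(s["tool_rot"]).as_matrix().round(4))
ims=[]
for n in ("scenec","sidec"):
    im,*C=load(n);f=6.6;off=np.array([320,165])
    b=cv2.convertScaleAbs(cv2.resize(im[165:235,320:380],None,fx=f,fy=f,interpolation=cv2.INTER_CUBIC),alpha=1.6,beta=10)
    t=np.linspace(0,2*np.pi,40)
    for z,r in ((100,13),(74,13),(60,13)):
        q=((proj(np.c_[485.4+r*np.cos(t),-6.1+r*np.sin(t),0*t+z],*C)-off+.5)*f).astype(int);cv2.polylines(b,[q.reshape(-1,1,2)],True,(0,255,0),1)
    ims.append(b)
cv2.imwrite("pics/cc.png",np.hstack(ims))
im=load("wristc")[0][130:220,270:370];cv2.imwrite("pics/cw.png",cv2.convertScaleAbs(cv2.resize(im,None,fx=6,fy=6,interpolation=cv2.INTER_CUBIC),alpha=1.7,beta=10))
E
```

```text
[486.85021889  -5.93780381 217.60498823] [ 0.04581147  0.45139745 -2.62841392] [-0.01116989 -0.0013111  -0.05021201] 38.204217509065955 [[-8.737e-01  4.864e-01  1.200e-03]
 [ 4.864e-01  8.737e-01 -1.500e-03]
 [-1.800e-03 -7.000e-04 -1.000e+00]]
```

View pics/cc.png

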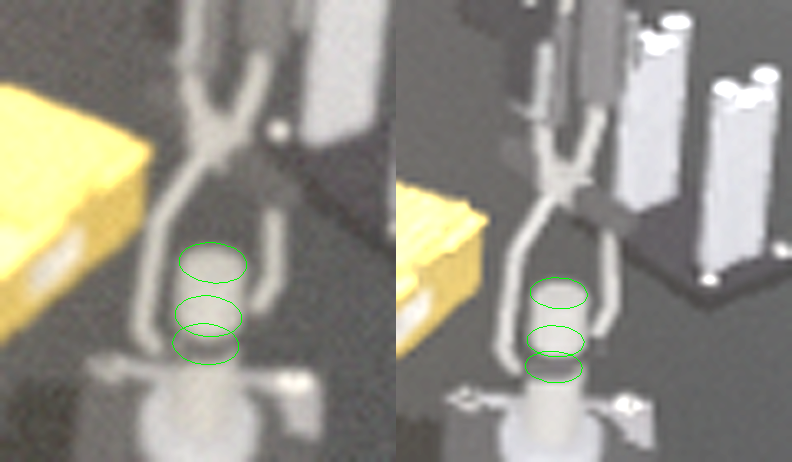

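View pics/cw.png

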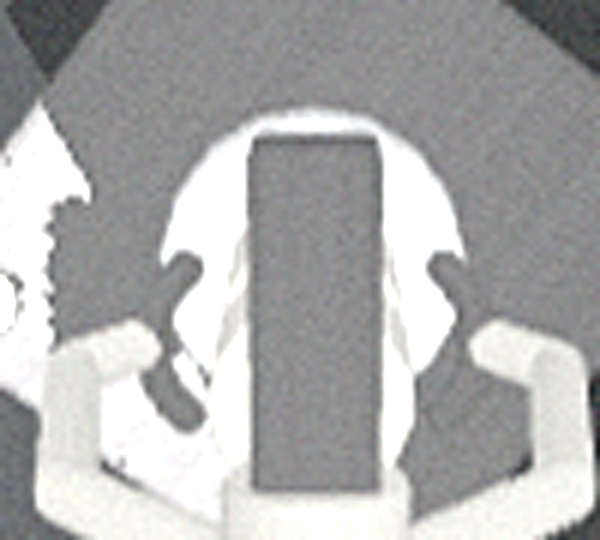

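```bash
python3 - <<'E'
from h import *
ims=[]
for n in ("scenec","sidec"):
    im,*C=load(n);f=10;off=np.array([330,190])
    b=cv2.convertScaleAbs(cv2.resize(im[190:230,330:370],None,fx=f,fy=f,interpolation=cv2.INTER_CUBIC),alpha=2,beta=10)
    b0=b.copy()
    ry=np.array([.486,.874]);rx=np.array([.874,-.486]);c=np.array([485.5,-6.1])
    for sg in (1,-1):
      for z in (64.8,69.8):
        u=np.linspace(-.95,.95,20);p=c+sg*ry*8+13.5*(np.outer(np.cos(u)*sg,ry)+np.outer(np.sin(u),rx))
        q=((proj(np.c_[p,0*u+z],*C)-off+.5)*f).astype(int);cv2.polylines(b,[q.reshape(-1,1,2)],False,(0,0,255),1)
    ims.append(np.vstack([b0,b])[:, :])
o=np.hstack(ims);cv2.imwrite("pics/dd.png",cv2.resize(o,None,fx=.75,fy=.75))
E
```

```text
(no output)
```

View pics/dd.png

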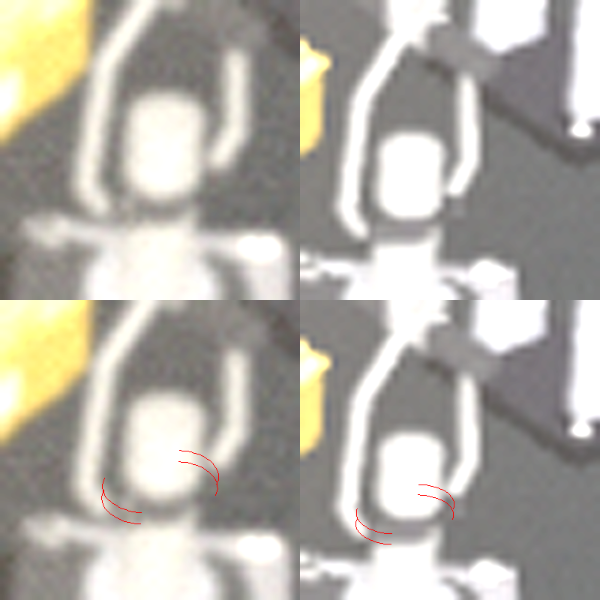

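jog_arm:
  series:
    - [[-1,0,0,0,0,0,0],[-1,0,0,0,0,0,0],[-1,0,0,0,0,0,0],[-1,0,0,0,0,0,0],[-1,0,0,0,0,0,0]]

```text
clock: 12.9
tcp_pos: [486.9, -5.9, 217.6]
tool_rot: [0.789, 3.039, -0.002]
ft_force: [0.6, 0.0, -2.1]
width: 38.5
```

```bash
python3 - <<'E'
from h import *
cam("scene","scenee");cam("side","sidee")
s=bot.get_state();print(s["clock"],s["tcp_pos"],s["ft_force"],s["ft_torque"],s["width"],np.abs(s["qvel"]).max())
E
```

```text
13.0 [486.88214977  -5.95903048 217.62759531] [ 0.12911404  0.74708207 -2.37434079] [-0.0132562   0.0225123  -0.02406834] 38.32981872077413 0.0014037706635229436
```

View pics/sidee.png

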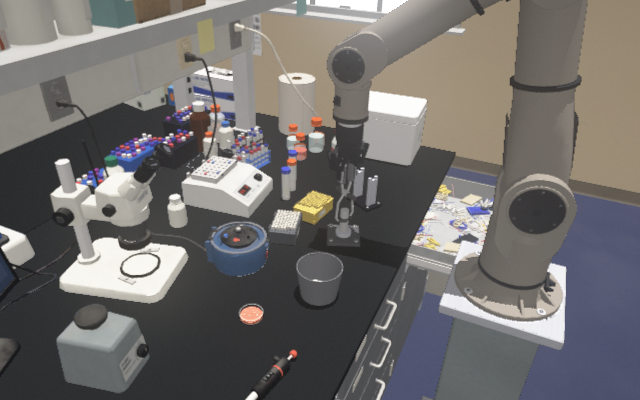

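The final side view shows the arm at rest with the pliers over the stub at about (343,215). Both tip boxes and the petri dish are where they started.

```bash
python3 -c "
from rig import bot
print(bot.sign_off())"
```

```text
the job is handed in; nothing more can be done
None
```

I put the offcut in the bin, lifted the pliers out of their stand by the handles at 45 N, and lowered the open ring over the shaft to the groove. I handed the job in at 13.0 s with the ring held there.

- **Ring position:** I put the ring centre at about 67 mm, the middle of the groove, working from the tool height. The scene and side overlays agreed. The wrist picture put it within about 1 mm of the shaft's axis.
- **No contact:** The sensor showed only the pliers' weight, about 2 N down, with less than 1 N sideways.
- **Handles:** The finger opening read 38.3 mm, where 41 mm was expected. The reading may run low: it gave 35.3–35.8 mm on the 36 mm offcut, though that explains less than 1 mm of the gap. I took the handles to be at their stop; the ring also went over the shaft freely.
- **Offcut:** The wrist picture after release showed it lying on the bin's floor.
- **Bystanders:** The tip boxes and the petri dish look unmoved in the last side picture.
- **Disagreement:** Estimates of the shaft's axis differed by up to 4 mm between wrist views. I centred the ring by comparing ring and shaft within the same pictures instead.

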